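Refit the thermostat knob on the sauce warmer

TASK

The sauce warmer's thermostat knob has come off and lies on the counter. Gently press it back onto its stem, turning it until it drops fully home over the flats, then turn it counterclockwise to the off stop and let go. Leave the pitcher, tamper and syrup bottle where they are.

Things in the scene. Friction and masses are not known exactly. Their poses are not given: they have to be found in the camera images.
- knob_center (a point): Centre of the loose thermostat knob, half-way up: a straight-sided grey block with an aluminium face on top, 54 mm long (its x) x 30 mm wide (its y) x 44 mm high (its z), 0.06 to 0.13 kg, upright on the counter left or right of the warmer. Grip it across its 30 mm width; these sides are flat from bottom to top. It is the same when turned half round.
- knob_slot (a point): Centre of the knob's underside, axes as knob_center, 22 mm below it. Here is a round recess 7 mm deep, 17.6 mm across, flared to 25 mm at the mouth; from its ceiling a slot 15.2 mm (knob x) x 9.2 mm (knob y) goes on up to 24 mm above the underside.
- knob: The same knob; origin at the centre of its underside, z up, x along its length.
- stem_top (a point): Centre of the unpressed brass stem's top, 126 mm above the counter, 26 mm above the deck; axes fixed to the warmer, they do not turn with the stem. The stem is a tang 14 x 8 mm, its top 2 mm tapered to 11.6 x 5.2. It meets the recess' ceiling when knob_center is 15 mm above this point and stops there unless it lies along the slot. Home: knob_center 1 mm above this point.
- collar_top (a point): Centre of the top face of the black collar round the stem, 32 mm across, 5 mm high, 21 mm below stem_top; the knob's underside rests on it when home. The stem is sprung: it yields downward up to 6 mm, starting at 3 N and reaching 8 N, then is solid. Pressing with over 25 N before the knob is home, or over 50 N ever, does damage.
- warmer: Stainless sauce warmer, a fixed box 260 (x) x 220 (y) mm, flat deck 100 mm above the counter. Origin on the stem axis at counter height, z up; the box reaches from 60 mm on its -x side (nearest the robot) to 200 mm on its +x side. Two pot lids with small knobs, 33 mm high, stand on the deck 137 mm to +x and 53 mm either side.
- off_mark (a point): The long black mark on the deck, 42 mm from the stem axis on the warmer's -x side. Off is a hard stop, with the tang's 14 mm side and the knob's length along the warmer's x axis, pointing at this mark. The stem turns 1.5 rad clockwise from off (seen from above), stiffly: 0.06 N m, a light rub does not turn it. It now stands 0.45 to 1.05 rad clockwise of off; not measured.
- pitcher: Steel milk pitcher, 76 mm across, 85 mm high, handle at its +y; origin under its centre. On the other side of the warmer from the knob. Leave alone.
- tamper: Dark steel coffee tamper, 58 mm across, 82 mm high; origin under its centre. Leave alone.
- syrup: Amber syrup bottle, 68 mm across, 190 mm high; origin under its centre. Leave alone.

How it is judged:
On the way:
1. the knob has dropped over the stem's flats (well past the point where a crosswise stem would hold it, its underside within 6 mm of the collar) while off is not yet set (horizontal distance between knob_center and stem_top below 0.003 m and z of knob_center in the frame of stem_top between -0.003 and 0.007 m and not (angle between the x axis of knob_center and the x axis of stem_top, either way round below 0.2 rad)), for 0.1 s.
At the end, for the whole second after the job is handed in: The knob sits home on the stem: its centre within 3 mm of the stem axis and its underside within 2.5 mm of the collar, upright within 0.08 rad, its length along the warmer's x axis (off) within 0.2 rad, at rest and released (horizontal distance between knob_center and stem_top below 0.003 m and z of knob_center in the frame of stem_top between -0.003 and 0.0035 m and angle between knob_center's own z axis and vertical below 0.08 rad and angle between the x axis of knob_center and the x axis of stem_top, either way round below 0.2 rad and linear speed of knob below 0.02 m/s); the robot touches nothing.
It fails at once if the knob is pressed against the stem or warmer with more than 25 N before it is home (contact force between knob and warmer above 25 N and z of knob_center in the frame of stem_top above 0.006 m).
It fails at once if the knob is pressed or wrenched against the stem or warmer with more than 50 N (contact force between knob and warmer above 50 N).
It fails at once if the pitcher is shifted by more than 20 mm or tipped (distance of pitcher from where it was at the start of the episode above 0.02 m or angle between pitcher's own z axis and vertical above 0.25 rad).
It fails at once if the tamper is shifted by more than 20 mm or tipped (distance of tamper from where it was at the start of the episode above 0.02 m or angle between tamper's own z axis and vertical above 0.25 rad).
It fails at once if the syrup is shifted by more than 20 mm or tipped (distance of syrup from where it was at the start of the episode above 0.02 m or angle between syrup's own z axis and vertical above 0.25 rad).
It also fails if it takes over 64 s, if anything falls off the work surface, if the arm or the gripper's body presses on something with over 40 N, if the wrist force passes 120 N, or if a joint passes its speed limit or range.

ROBOT

A 7-joint arm with a two-finger parallel gripper is mounted at the origin on the work surface. World frame = base frame: x ahead of the robot, y to its left, z up, the work surface at z = 0. Lengths are in m, angles in rad, forces in N, time in s.
With the tool pointing down it reaches from about 0.35 to 0.9 m from the base axis. Payload 8.1 kg.
Tool frame: the origin (TCP) lies at the centre of the arm's flange, where the gripper is bolted on; the fingertips stand 178 mm ahead of it and the grasp point (between the pads) lies 159 mm ahead of it; z points along the fingers, y is the direction in which the jaws open and shut (so a half turn about z gives the same grasp; the last joint's range is limited). The gripper opens to 92 mm and grips with 3 to 60 N. Pads are 19 mm wide; open, the fingers measure 130 mm over their backs; the gripper's body (75 mm by 190 mm) begins 47 mm behind the grasp point.
Start: joints at [1.044, 0.434, 0.025, 1.573, -0.012, 1.134, -0.075], TCP at [0.257, -0.57, 0.405] pointing down, gripper open.
Joint ranges: [-2.62, 2.62], [-0.44, 2.09], [-1.27, 1.32], [0.08, 2.57], [-1.32, 4.46], [0.12, 2], [-2.74, 2.74]. Speed limits (rad/s): [2.22, 2.22, 3.01, 3.01, 3.14, 3.14, 3.14].

INTERFACE

Orientations are given as a rotation vector (axis times angle).
In Python, from cell import arm gives the robot as it stands. The module is installed in compiled form; this text tells all that it offers.
- The arm moves only by the tool move_arm, never from a script. Its argument "steps" is a list of rows, each a list of 4 numbers: the shift along the tool's x, y, z in mm, then the turn about the tool's z in rad. In form: [[x, y, z, twist], ...]. A call has 1 to 20 rows; each row is the pose to reach, as a shift and turn from the pose commanded when the call began, along the tool's axes at that moment; what a row does not reach only later rows make up. A row lasts 1/8 s, in which the tool goes at most 62.5 mm and 10.7 degrees, less where a joint would pass 70% of its speed; a pose out of reach is approached as far as the arm can. A call with a gripper value outside its range is refused whole. "grip" is the finger opening in mm, from 0 to 91.8, set as the call begins (left out, the last holds). The fingers move at their own pace and stop on an object; "grip_force" is the grip in N (left out, the last holds). Time passes only in rows, so rows that repeat a pose let the fingers close. It gives the time, the measured TCP pose, the force and the opening at its end, in the units of the state.
- arm.observe(): the state, without advancing time (a new reading comes with each control period).
- arm.get_image(name): name is "scene" or "top" or "wrist"; returns the picture (384x512x3 uint8, red, green, blue); there is no depth.
- arm.camera_info(name): a dict with "mtx" (3x3 intrinsics, pixels), "pose" (4x4, takes a point from camera to world coordinates); the wrist camera has in their place "T_tool_cam" (4x4, takes a point from camera to tool coordinates, whose origin is the TCP and whose axes are the flange's). Camera axes: x right, y down, z forward; pixel columns grow to the right and rows downward; lengths in m; the calibration is good to about 2 mm. A picture is of the moment at which its call begins: read the wrist's pose just before it. camera_info takes no time and is no camera call.
- arm.sign_off(): hands the job in, once; it reports no verdict.
The state is a dict: "clock": time; "joints": joint angles; "dq": joint speeds; "joint_efforts": joint torques, N m; "position": TCP position; "ee_rot": TCP orientation; "force": force on the tool from outside, world axes, zero at the start; "ft_torque": the same for the moment, N m; "width": opening from 0.0 (shut) to 1.0 (fully open).
Only numpy, scipy, OpenCV 4.12 (cv2) and the standard library are available. Lean on these libraries where they do the work, as an engineer would, in place of code of your own. Each camera call takes 0.05 s, during which the arm holds its last target.

## Working session

There is one attempt and no reset: what is moved stays moved. The work goes in short steps, Python scripts to look and compute and a tool call to move; the robot and the scene stay as the last step left them, time stands still between calls to the robot, and variables do not carry over. Pictures are saved under pics/ and viewed, and the job is handed in when it is done.

Besides the shell and the picture viewer there is one more tool, called after ">>>" as name([rows], argument=value, ...), one row to a line, values as JSON. move_arm: Moves the arm, as the interface text tells. Its arguments: {"type":"object","properties":{"steps":{"type":"array"},"grip":{"type":"number"},"grip_force":{"type":"number"}},"required":["steps"]}

```bash
mkdir -p pics; python3 - <<'E'
from cell import arm
import cv2
s=arm.observe(); print(s)
for n in ["scene","top","wrist"]:
    im=arm.get_image(n); cv2.imwrite(f"pics/{n}0.png",im[:,:,::-1]); print(n,arm.camera_info(n))
E
```

```text
{'clock': 0.0, 'joints': array([ 1.04438353,  0.43520527,  0.02497049,  1.57408569, -0.01158738,
        1.1340112 , -0.07511593]), 'dq': array([-3.53046626e-04,  1.51670294e-03, -7.66070566e-04,  8.74689350e-05,
       -6.04360195e-04, -7.45065491e-04, -1.07103088e-04]), 'joint_efforts': array([-1.28636479e-03, -6.67845798e+01,  9.84504707e-01, -3.14456534e+01,
       -6.05496881e-02,  4.29500733e-02,  1.50010801e-04]), 'position': array([ 0.25689835, -0.56950574,  0.40396015]), 'ee_rot': array([-3.06988915e+00, -6.60319175e-01,  7.47610158e-04]), 'force': array([ 0.67240658, -0.56356605,  0.02899376]), 'ft_torque': array([-0.04866177,  0.03217403,  0.03909317]), 'width': 0.9977034243063124}
scene {'mtx': array([[425.68688678,   0.        , 251.83666377],
       [  0.        , 425.68688678, 196.84536088],
       [  0.        ,   0.        ,   1.        ]]), 'pose': array([[-0.63804607,  0.50032627, -0.58529552,  1.32768337],
       [ 0.76973427,  0.39454481, -0.50184016,  0.64803487],
       [-0.02015851, -0.77071916, -0.63685604,  0.9303398 ],
       [ 0.        ,  0.        ,  0. 
[... 270 characters left out ...]
0.99972166,  0.01683511, -0.01652845, -0.00447303],
       [ 0.01524122, -0.07391308, -0.99714821,  1.33206395],
       [ 0.        ,  0.        ,  0.        ,  1.        ]])}
wrist {'mtx': array([[282.24708868,   0.        , 252.99910537],
       [  0.        , 282.24708868, 185.99591307],
       [  0.        ,   0.        ,   1.        ]]), 'T_tool_cam': array([[-6.81706742e-05, -9.68965865e-01, -2.47194553e-01,
         6.74380178e-02],
       [ 9.99999996e-01, -8.21394172e-05,  4.61968819e-05,
        -6.74324074e-04],
       [-6.50676181e-05, -2.47194549e-01,  9.68965867e-01,
         1.99545859e-02],
       [ 0.00000000e+00,  0.00000000e+00,  0.00000000e+00,
         1.00000000e+00]])}
```

View pics/scene0.png

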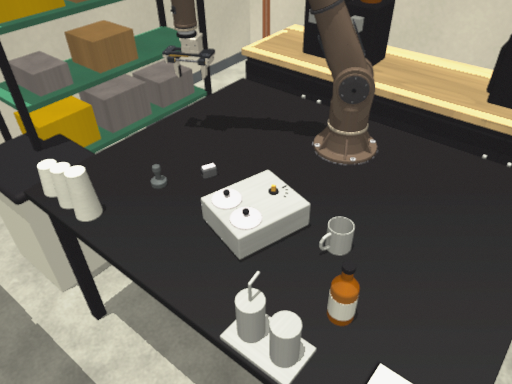

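View pics/top0.png

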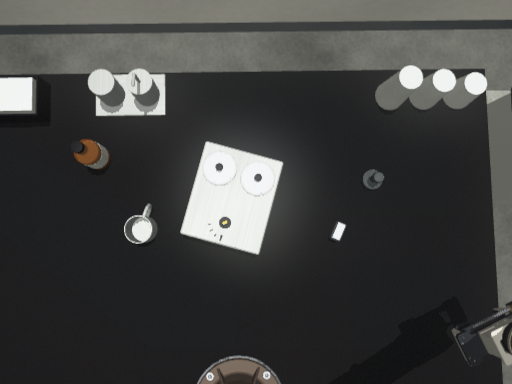

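View pics/wrist0.png

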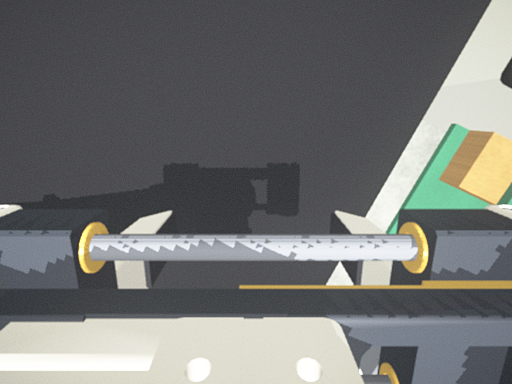

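The scene and top pictures agree. The knob is at top (338,231), the stem at top (225,222), the pitcher at (141,229) and the tamper at (373,179). The wrist camera sees only counter. Next I'll zoom in on the top and scene views and triangulate.

```bash
python3 - <<'E'
import cv2,numpy as np
t=cv2.imread("pics/top0.png"); s=cv2.imread("pics/scene0.png")
a=cv2.resize(t[205:255,310:370],None,fx=6.5,fy=6.5,interpolation=cv2.INTER_CUBIC)
b=cv2.resize(t[200:250,195:255],None,fx=6.5,fy=6.5,interpolation=cv2.INTER_CUBIC)
c=cv2.resize(s[150:200,180:240],None,fx=6.5,fy=6.5,interpolation=cv2.INTER_CUBIC)
d=cv2.resize(s[170:220,245:305],None,fx=6.5,fy=6.5,interpolation=cv2.INTER_CUBIC)
m=np.vstack([np.hstack([a,b]),np.hstack([c,d])]); m=cv2.resize(m,(720,600));cv2.imwrite("pics/z0.png",m)
E
cat > h.py <<'E'
import numpy as np,cv2
from cell import arm
from scipy.spatial.transform import Rotation as R
def ray(name,uv,state=None):
    i=arm.camera_info(name)
    if name=="wrist":
        T=np.eye(4);T[:3,:3]=R.from_rotvec(state["ee_rot"]).as_matrix();T[:3,3]=state["position"];P=T@i["T_tool_cam"]
    else:P=i["pose"]
    d=P[:3,:3]@np.linalg.solve(i["mtx"],[uv[0],uv[1],1.]);return P[:3,3],d/np.linalg.norm(d)
def plane(name,uv,z,state=None):
    o,d=ray(name,uv,state);return o+d*(z-o[2])/d[2]
def tri(rays):
    A=sum(np.eye(3)-np.outer(d,d) for o,d in rays);b=sum((np.eye(3)-np.outer(d,d))@o for o,d in rays)
    return np.linalg.solve(A,b)
E
```

```text
(no output)
```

View pics/z0.png

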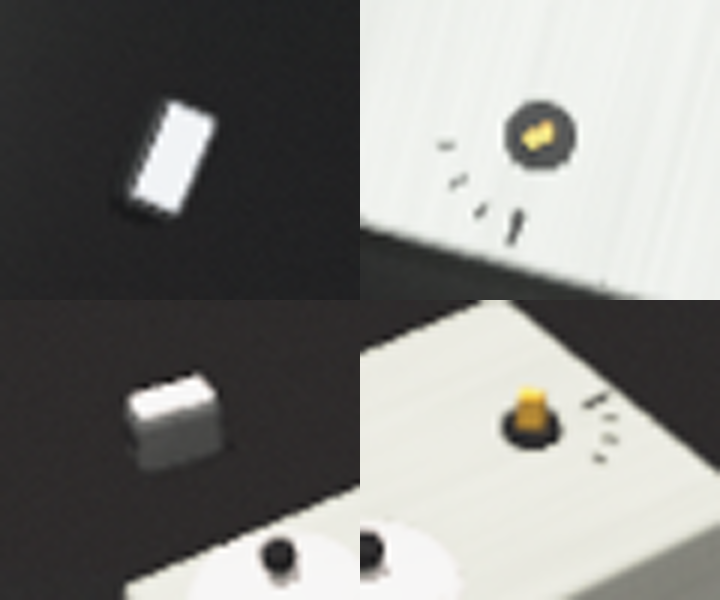

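The crops show the knob's bright face (top about (338.7,231.2)) with its long side tilted, and the gold tang in the collar at (225,222), turned away from the long off mark. Next are the mask measurements.

```bash
python3 - <<'E'
from h import *
t=cv2.imread("pics/top0.png"); s=cv2.imread("pics/scene0.png")
def blob(im,mask,box):
    x0,y0,x1,y1=box
    m=np.zeros(im.shape[:2],np.uint8);m[y0:y1,x0:x1]=mask[y0:y1,x0:x1]
    c=max(cv2.findContours(m,cv2.RETR_EXTERNAL,cv2.CHAIN_APPROX_NONE)[0],key=cv2.contourArea)
    M=cv2.moments(m,True);return (M['m10']/M['m00'],M['m01']/M['m00']),c,M['m00']
br=lambda im,v:(im.min(2)>v).astype(np.uint8)
kt,ct,a=blob(t,br(t,130),(325,215,355,245));print(kt,a,cv2.minAreaRect(ct))
ks,cs,a=blob(s,br(s,150),(198,160,220,175));print(ks,a)
K=tri([ray("top",kt),ray("scene",ks)]);print("knob top",K, plane("top",kt,.044),plane("scene",ks,.044))
bp=cv2.boxPoints(cv2.minAreaRect(ct));print(np.array([plane("top",p,.044) for p in bp]))
gold=lambda im:((im[:,:,2].astype(int)-im[:,:,0])>60).astype(np.uint8)
gt,c1,a=blob(t,gold(t),(215,212,235,232));print(gt,a)
gs,c1,a=blob(s,gold(s),(265,180,282,195));print(gs,a,c1.reshape(-1,2).min(0),c1.reshape(-1,2).max(0))
print("stem",plane("top",gt,.122))
dk=(t.max(2)<110).astype(np.uint8)
c,cc,a=blob(t,dk,(216,214,234,231));print("collar",c,a,plane("top",c,.105))
w,cw,a=blob(t,br(t,110),(175,135,290,258));r=cv2.minAreaRect(cw);print(r)
p=[plane("top",q,.1)[:2] for q in cv2.boxPoints(r)];print(p,[np.linalg.norm(p[i]-p[i-1]) for i in range(4)],[np.arctan2(*(p[i]-p[i-1])[::-1]) for i in range(4)])
print("offmark",plane("top",(195+(515-360)/6,200+228/6),.1))
for n,q,z in [("tamper",(378,176),.08),("pitcher",(141,230),.08)]:print(n,plane("top",q,z))
E
```

```text
(338.5211267605634, 230.71830985915494) 142.0 ((338.5172424316406, 230.7930908203125), (8.140999794006348, 17.06983757019043), 23.198589324951172)
(208.0327868852459, 165.9672131147541) 61.0
knob top [ 0.47268983 -0.289645    0.04004313] [ 0.47276403 -0.28879587  0.044     ] [ 0.4764741  -0.28544933  0.044     ]
[[ 0.4555805  -0.26833163  0.044     ]
 [ 0.49889192 -0.28858989  0.044     ]
 [ 0.48957397 -0.30927506  0.044     ]
 [ 0.44629953 -0.28896568  0.044     ]]
(224.22222222222223, 222.05555555555554) 18.0
(272.97058823529414, 187.7058823529412) 34.0 [271 184] [275 191]
stem [0.5018536 0.0276799 0.122    ]
collar (224.71830985915494, 222.40845070422534) 71.0 [0.50105818 0.02683013 0.105     ]
((231.40768432617188, 197.33843994140625), (82.00492095947266, 96.7394790649414), 15.255118370056152)
[array([0.4746316 , 0.14838851]), array([0.72422389, 0.07793385]), array([ 0.66218709, -0.1343669 ]), array([ 0.41377737, -0.06063988])] [np.float64(0.21770646753647338), np.float64(0.2593456598930594), np.float64(0.22117904915317677), np.float64(0.25911978858672235)] [np.float64(1.2874977579344282), np.float64(-0.2751207816572558), np.float64(-1.8550928407855254), np.float64(2.853077857753538)]
offmark [0.45994885 0.03789337 0.1       ]
tamper [ 0.62071587 -0.39439202  0.08      ]
pitcher [0.48488648 0.25338729 0.08      ]
```

>>> move_arm([
  [30,-16,8,-0.18],
  [60,-32,16,-0.36],
])

```text
clock: 0.4
position: [0.2988, -0.5153, 0.3882]
ee_rot: [-2.9, -1.207, 0.0]
force: [-0.3, -0.3, 0.6]
width: 0.998
```

```bash
python3 - <<'E'
from h import *
s=arm.observe();print(s)
E
```

```text
{'clock': 0.4, 'joints': array([ 1.01039068,  0.4044871 , -0.07636433,  1.66370436,  0.03422419,
        1.07505282,  0.14175871]), 'dq': array([-0.14590185, -0.10579172, -0.41058422,  0.34045914,  0.17839696,
       -0.22248502,  0.84270493]), 'joint_efforts': array([  2.37347603, -63.35429192,   1.76194031, -31.54931903,
        -0.28213355,   0.60583737,  -1.78179167]), 'position': array([ 0.29875949, -0.51529241,  0.3882207 ]), 'ee_rot': array([-2.90017528e+00, -1.20687628e+00,  2.42990542e-04]), 'force': array([-0.32002934, -0.32532055,  0.59904209]), 'ft_torque': array([-0.07074684, -0.03994173, -0.00609803]), 'width': 0.9977296530417169}
```

>>> move_arm([
  [25,-3,6,-0.17],
  [50,-7,12,-0.35],
  [75,-10,18,-0.52],
  [103,-14,25,-0.7],
  [129,-17,31,-0.87],
  [155,-21,38,-1.05],
  [181,-24,44,-1.22],
  [206,-28,50,-1.4],
  [232,-31,56,-1.57],
  [258,-35,63,-1.75],
  [284,-38,69,-1.92],
  [284,-38,69,-1.92],
  [284,-38,69,-1.92],
  [284,-38,69,-1.92],
])

```text
clock: 2.15
position: [0.4723, -0.2895, 0.3198]
ee_rot: [-0.687, -3.065, 0.001]
force: [1.2, 0.4, -0.1]
width: 1.0
```

```bash
python3 - <<'E'
from h import *
s=arm.observe();print(s)
im=arm.get_image("wrist"); cv2.imwrite("pics/w1.png",im[:,:,::-1])
np.save("s1.npy",s,allow_pickle=True)
E
```

```text
{'clock': 2.15, 'joints': array([ 0.86742724,  0.47410029, -0.56950789,  1.81605388,  0.31043726,
        0.94125555,  1.29271058]), 'dq': array([ 0.00063319, -0.00146704, -0.00436532,  0.00078201, -0.00066565,
       -0.00040737,  0.00463884]), 'joint_efforts': array([-3.14779859e-01, -6.02574062e+01, -7.84016937e+00, -2.66464573e+01,
        7.78891670e-03,  8.77390732e-02, -1.84841047e-02]), 'position': array([ 0.47225244, -0.28950104,  0.31979851]), 'ee_rot': array([-6.87044705e-01, -3.06530078e+00,  1.16286309e-03]), 'force': array([ 1.24799037,  0.40935818, -0.10128679]), 'ft_torque': array([ 0.03875175, -0.14078309, -0.00560301]), 'width': 0.999594452836481}
```

View pics/w1.png

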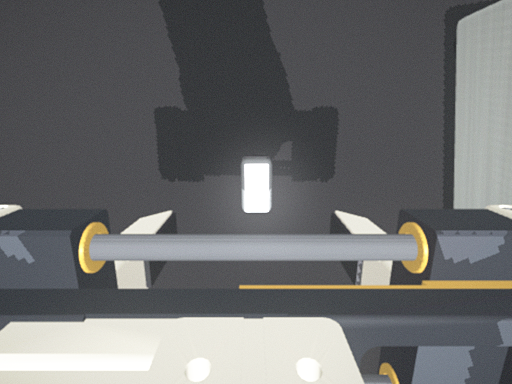

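The knob's face is at wrist pixels (257,187), its length upright in the picture, centred between the jaws. I'll measure it now.

```bash
cat >> h.py <<'E'
def rect(im,box,thr):
    x0,y0,x1,y1=box;m=np.zeros(im.shape[:2],np.uint8);m[y0:y1,x0:x1]=(im.min(2)[y0:y1,x0:x1]>thr)
    c=max(cv2.findContours(m,cv2.RETR_EXTERNAL,cv2.CHAIN_APPROX_NONE)[0],key=cv2.contourArea)
    return cv2.minAreaRect(c),c
def th(s): 
    x=R.from_rotvec(s["ee_rot"]).as_matrix()[:,0];return np.arctan2(x[1],x[0])
E
python3 - <<'E'
from h import *
s=np.load("s1.npy",allow_pickle=True).item();im=cv2.imread("pics/w1.png")
print(im[140:220:4,257].min(1)); print(im[187,235:280].min(1))
for thr in (120,170):
  r,c=rect(im,(230,140,285,222),thr);print(thr,r)
  for z in (.040,.044,.048):
    P=np.array([plane("wrist",q,z,s) for q in cv2.boxPoints(r)]);print(z,P.mean(0),[np.linalg.norm(P[i]-P[i-1]).round(4) for i in range(2)],[np.arctan2(*(P[i]-P[i-1])[1::-1]).round(3) for i in range(2)])
print(th(s),tri([ray("wrist",r[0],s),ray("top",(338.52,230.75))]),tri([ray("wrist",r[0],s),ray("top",(338.52,230.75)),ray("scene",(208.03,165.97))]))
E
```

```text
[ 69  72  74  77 102 160 255 255 255 255 255 255 255 255 255 255 255 255
 231 109]
[103 106 102 106 106 106 124 146 158 219 255 255 255 255 255 255 255 255
 255 255 255 255 255 255 255 255 255 255 255 255 255 255 255 255 179 153
 137 114 114 111 108 115 107 111 107]
120 ((256.0, 184.5), (55.0, 30.0), 90.0)
0.04 [ 0.47371946 -0.28570372  0.04      ] [np.float64(0.0538), np.float64(0.0278)] [np.float64(2.69), np.float64(1.13)]
0.044 [ 0.47279387 -0.28531019  0.044     ] [np.float64(0.053), np.float64(0.0273)] [np.float64(2.69), np.float64(1.13)]
0.048 [ 0.47186829 -0.28491666  0.048     ] [np.float64(0.0521), np.float64(0.0269)] [np.float64(2.69), np.float64(1.13)]
170 ((256.0, 187.0), (50.0, 28.0), 90.0)
0.04 [ 0.47583595 -0.28669595  0.04      ] [np.float64(0.0491), np.float64(0.026)] [np.float64(2.691), np.float64(1.13)]
0.044 [ 0.47487778 -0.28628714  0.044     ] [np.float64(0.0484), np.float64(0.0256)] [np.float64(2.691), np.float64(1.13)]
0.048 [ 0.47391962 -0.28587834  0.048     ] [np.float64(0.0476), np.float64(0.0252)] [np.float64(2.691), np.float64(1.13)]
2.7006085015726686 [ 0.47245295 -0.28583435  0.05380265] [ 0.47395159 -0.28769467  0.04220514]
```

```bash
python3 - <<'E'
import cv2
im=cv2.imread("pics/w1.png")[145:225,225:290];cv2.imwrite("pics/w1z.png",cv2.resize(im,None,fx=7,fy=7,interpolation=cv2.INTER_NEAREST))
print(im[:,32].min(1))
E
```

```text
[ 71  73  80  74  69  77  79  77  79  75  76 102 128 129 144 160 167 169
 228 255 255 255 255 255 255 255 255 255 255 255 255 255 255 255 255 255
 255 255 255 255 255 255 255 255 255 255 255 255 255 255 255 255 255 255
 255 255 255 255 255 255 255 255 255 255 255 255 255 231  98 105 111 109
 110 109 111 109 109 104 111 108]
```

View pics/w1z.png

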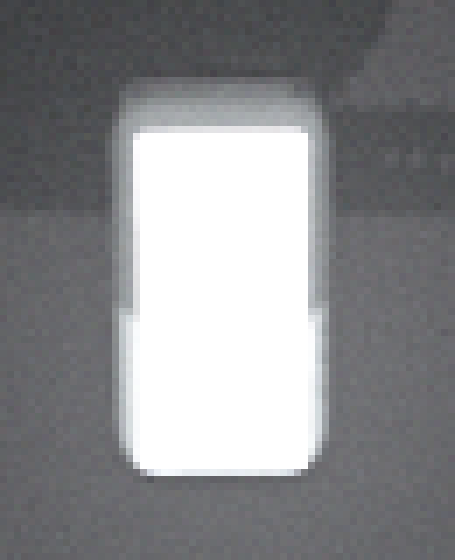

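The outer outline of the knob's top runs u 241–272, v 156–213, which is 54 × 29 mm at z = 0.044 and matches the text. Its centre is about (0.473, -0.286), yaw 2.69. I'll descend and grip.

>>> move_arm([
  [1,3,25,0.01],
  [1,3,55,0.01],
  [1,3,85,0.01],
  [1,3,110,0.01],
  [1,3,125,0.01],
  [1,3,132,0.01],
  [1,3,132,0.01],
])

```text
clock: 3.08
position: [0.4733, -0.2855, 0.1879]
ee_rot: [0.698, 3.063, -0.0]
force: [0.3, 0.4, 0.2]
width: 0.999
```

>>> move_arm([
  [0,0,0,0],
  [0,0,0,0],
  [0,0,0,0],
  [0,0,0,0],
  [0,0,0,0],
  [0,0,0,0],
  [0,0,0,0],
], grip=20, grip_force=35)

```text
clock: 3.95
position: [0.4732, -0.2854, 0.1877]
ee_rot: [-0.698, -3.063, 0.0]
force: [-1.1, -0.6, 1.0]
width: 0.326
```

```bash
python3 - <<'E'
from h import *
s=arm.observe();print(s["clock"],s["position"],th(s),s["force"],s["width"]*91.8)
im=arm.get_image("wrist"); cv2.imwrite("pics/w2.png",im[:,:,::-1])
E
```

```text
3.95 [ 0.47320205 -0.28538477  0.18770115] 2.6936740795385936 [-1.06406149 -0.58393884  0.96311647] 29.948059465972445
```

View pics/w2.png

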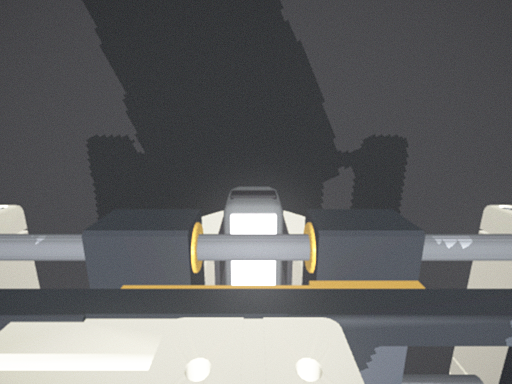

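The knob is held at 29.9 mm opening; its +x end is visible at about v 187–212. I'll zoom in to find its place along the jaws, then lift.

```bash
python3 - <<'E'
import cv2
g=cv2.imread("pics/w2.png");im=g[170:240,210:300];cv2.imwrite("pics/w2z.png",cv2.resize(im,None,fx=8,fy=8,interpolation=cv2.INTER_NEAREST))
print([(v,int(g[v,240:268].mean())) for v in range(180,236)])
print([(u,int(g[225:232,u].mean())) for u in range(218,290)])
E
```

```text
[(180, 68), (181, 68), (182, 69), (183, 70), (184, 69), (185, 70), (186, 90), (187, 113), (188, 119), (189, 113), (190, 88), (191, 67), (192, 67), (193, 68), (194, 74), (195, 88), (196, 102), (197, 105), (198, 118), (199, 128), (200, 129), (201, 132), (202, 139), (203, 144), (204, 151), (205, 158), (206, 164), (207, 168), (208, 169), (209, 170), (210, 172), (211, 172), (212, 183), (213, 232), (214, 254), (215, 255), (216, 255), (217, 255), (218, 255), (219, 255), (220, 255), (221, 255), (222, 255), (223, 255), (224, 255), (225, 255), (226, 255), (227, 255), (228, 255), (229, 255), (230, 255), (231, 255), (232, 255), (233, 255), (234, 227), (235, 143)]
[(218, 230), (219, 191), (220, 126), (221, 86), (222, 82), (223, 95), (224, 119), (225, 144), (226, 154), (227, 159), (228, 157), (229, 180), (230, 255), (231, 255), (232, 255), (233, 255), (234, 255), (235, 255), (236, 255), (237, 255), (238, 255), (239, 255), (240, 255), (241, 255), (242, 255), (243, 255), (244, 255), (245, 255), (246, 255), (247, 255), (248, 255), (249, 255), (250, 255), (251, 255), (252, 255), (253, 255), (254, 255), (255, 255), (256, 255), (257, 255), (258, 255), (259, 255), (260, 255), (261, 255), (262, 255), (263, 255), (264, 255), (265, 255), (266, 255), (267, 255), (268, 255), (269, 255), (270, 255), (271, 255), (272, 255), (273, 255), (274, 255), (275, 255), (276, 255), (277, 181), (278, 160), (279, 164), (280, 158), (281, 145), (282, 120), (283, 96), (284, 86), (285, 90), (286, 125), (287, 187), (288, 227), (289, 236)]
```

View pics/w2z.png

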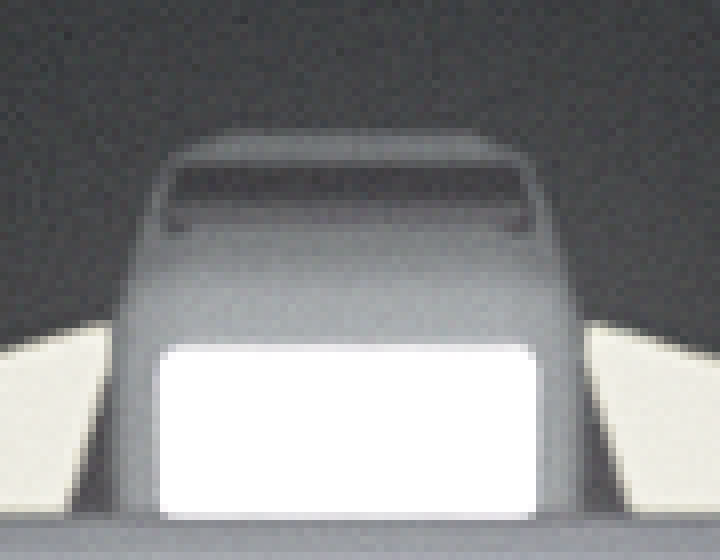

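Gripped squarely: insert at u 229.5–277, so centred, and its front edge at v 212.5 puts the knob within about 0.5 mm of the tool axis. Now I'll lift and carry it to a viewing pose beside the stem.

>>> move_arm([
  [0,0,-30,0],
  [0,0,-80,0],
  [0,0,-135,0],
  [5,15,-175,0.05],
  [15,50,-200,0.15],
  [28,100,-202,0.25],
  [42,150,-202,0.35],
  [56,200,-202,0.45],
  [70,245,-202,0.54],
  [77,274,-202,0.58],
  [77,274,-202,0.58],
  [77,274,-202,0.58],
  [77,274,-202,0.58],
  [77,274,-202,0.58],
])

```text
clock: 5.75
position: [0.5224, -0.006, 0.3897]
ee_rot: [-1.547, -2.735, 0.001]
force: [0.1, 0.5, -1.0]
width: 0.324
```

```bash
python3 - <<'E'
from h import *
s=arm.observe();print(s["clock"],s["position"],th(s),s["force"],s["width"]*91.8,s["joints"])
im=arm.get_image("wrist"); cv2.imwrite("pics/w3.png",im[:,:,::-1]);np.save("s3.npy",s,allow_pickle=True)
E
```

```text
5.75 [ 0.52238144 -0.00602737  0.38965857] 2.1121586061765356 [ 0.11596331  0.45953833 -1.04010087] 29.729238035594683 [ 0.3516188   0.34430522 -0.57152903  1.80594706  0.21206787  1.05280612
  0.24235747]
```

View pics/w3.png

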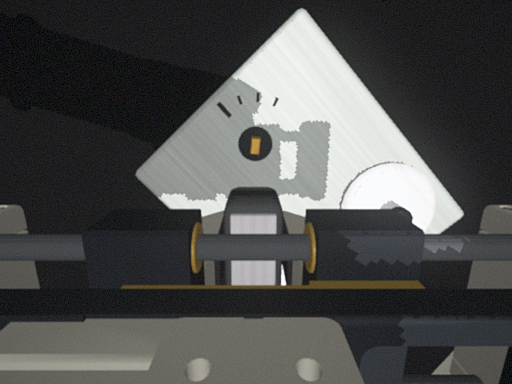

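The stem and collar appear at wrist (255,144), the tang nearly along the knob's heading, with the off mark up at (224,109). I'll go 60 mm lower for a second, sharper view.

>>> move_arm([
  [0,0,20,0],
  [0,0,40,0],
  [0,0,55,0],
  [0,0,60,0],
  [0,0,60,0],
  [0,0,60,0],
  [0,0,60,0],
])

```text
clock: 6.68
position: [0.5227, -0.005, 0.3303]
ee_rot: [1.544, 2.735, 0.001]
force: [-0.3, 1.2, -1.2]
width: 0.33
```

```bash
python3 - <<'E'
from h import *
s=arm.observe();print(s["clock"],s["position"],th(s),s["force"],s["width"]*91.8)
im=arm.get_image("wrist"); cv2.imwrite("pics/w4.png",im[:,:,::-1]);np.save("s4.npy",s,allow_pickle=True)
a=cv2.imread("pics/w3.png")[120:170,225:285];b=cv2.imread("pics/w4.png")[110:190,210:300]
cv2.imwrite("pics/w34z.png",np.hstack([cv2.resize(a,(400,333),interpolation=0),cv2.resize(b,(375,333),interpolation=0)]))
E
```

```text
6.675 [ 0.52268543 -0.00499831  0.33027058] 2.113713829529066 [-0.26982886  1.23829386 -1.15671307] 30.255546740978463
```

View pics/w4.png

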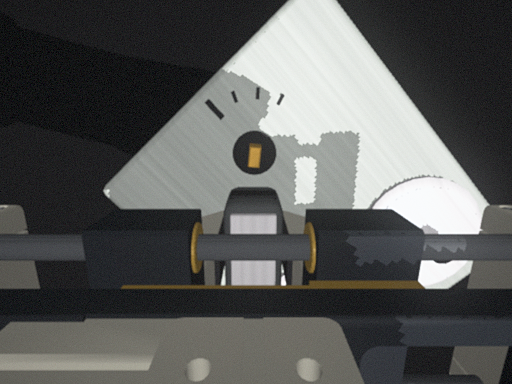

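View pics/w34z.png

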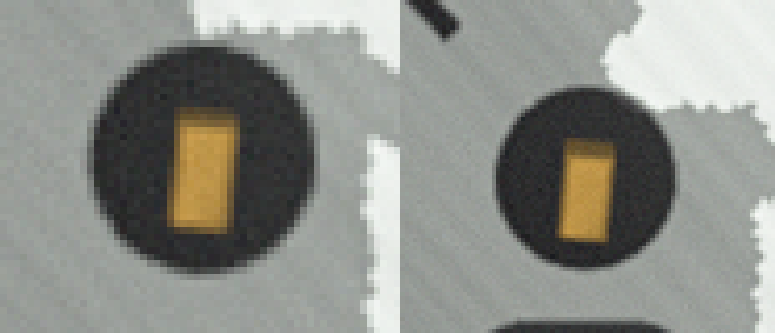

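```bash
cat >> h.py <<'E'
def tray(uv):
    i=arm.camera_info("wrist");P=i["T_tool_cam"];d=P[:3,:3]@np.linalg.solve(i["mtx"],[uv[0],uv[1],1.]);return P[:3,3],d
def tplane(uv,z):
    o,d=tray(uv);return o+d*(z-o[2])/d[2]
def stem(im,zt,ctr,w=30):
    """zt: TCP height; prints tool-frame mm"""
    u,v=ctr;sub=im[v-w:v+w,u-w:u+w].astype(int)
    gold=((sub[:,:,2]-sub[:,:,0])>50).astype(np.uint8)
    top=((sub[:,:,2]-sub[:,:,0]>50)&(sub[:,:,2]>150)).astype(np.uint8)
    for n,m,z in (("gold",gold,.124),("top",top,.126)):
        c=max(cv2.findContours(m,cv2.RETR_EXTERNAL,cv2.CHAIN_APPROX_NONE)[0],key=cv2.contourArea)
        r=cv2.minAreaRect(c);b=cv2.boxPoints(r)+[u-w,v-w]
        P=np.array([tplane(q,zt-z) for q in b])*1e3
        e=[P[i]-P[i-1] for i in range(4)];k=max(range(4),key=lambda i:np.hypot(*e[i][:2]))
        print(n,"px",b.mean(0).round(2),"tool mm",P.mean(0).round(2),"L",[np.hypot(*q[:2]).round(1) for q in e[:2]],"ang",np.arctan(e[k][1]/e[k][0]).round(3),"ray",)
    dark=((sub.max(2)<90)|(gold>0)).astype(np.uint8)
    n,l,st,cc=cv2.connectedComponentsWithStats(dark);k=l[w,w]
    c=cv2.findContours((l==k).astype(np.uint8),cv2.RETR_EXTERNAL,cv2.CHAIN_APPROX_NONE)[0][0]
    e=cv2.fitEllipse(cv2.convexHull(c));q=np.array(e[0])+[u-w,v-w]
    print("collar px",q.round(2),e[1],"tool mm",(tplane(q,zt-.105)*1e3).round(2))
E
python3 - <<'E'
from h import *
stem(cv2.imread("pics/w3.png"),.390,(255,145),23)
stem(cv2.imread("pics/w4.png"),.330,(254,154),29)
im=cv2.imread("pics/w4.png");m=np.zeros(im.shape[:2],np.uint8);m[93:123,200:226]=im[93:123,200:226].max(2)<90
c=max(cv2.findContours(m,cv2.RETR_EXTERNAL,cv2.CHAIN_APPROX_NONE)[0],key=cv2.contourArea);r=cv2.minAreaRect(c);print("off",r,tplane(r[0],.23)*1e3)
b=cv2.boxPoints(r);P=[tplane(q,.23)*1e3 for q in b];print([(np.hypot(*(P[i]-P[i-1])[:2]).round(1),np.arctan2(*(P[i]-P[i-1])[1::-1]).round(3)) for i in range(4)])
E
```

```text
gold px [254.83 145.54] tool mm [ 40.02   2.98 266.  ] L [np.float64(7.9), np.float64(14.5)] ang 0.106 ray
top px [254.95 145.99] tool mm [ 39.86   3.07 264.  ] L [np.float64(6.4), np.float64(12.7)] ang 0.106 ray
collar px [254.78 143.36] (33.0988883972168, 33.652008056640625) tool mm [ 40.06   3.05 285.  ]
gold px [254.16 155.7 ] tool mm [ 39.74   2.19 206.  ] L [np.float64(7.8), np.float64(15.2)] ang 0.084 ray
top px [254. 157.] tool mm [ 39.2    2.08 204.  ] L [np.float64(11.9), np.float64(6.5)] ang 0.004 ray
collar px [253.96 152.37] (42.64933395385742, 43.135990142822266) tool mm [ 39.53   2.12 225.  ]
off ((214.25001525878906, 108.75), (22.62741470336914, 4.949747562408447), 45.0) [ 70.23472752 -26.40498876 230.        ]
[(np.float64(15.7), np.float64(-0.785)), (np.float64(3.5), np.float64(0.826)), (np.float64(15.7), np.float64(2.353)), (np.float64(3.6), np.float64(-2.329))]
```

The two heights agree on the stem: (0.5044, 0.0298) and (0.5042, 0.0300). To cancel the camera's own bias, I'll view it again with the tool turned 1.5 rad about the stem.

>>> move_arm([
  [4,-4,0,0.17],
  [8,-8,0,0.34],
  [12,-13,0,0.51],
  [16,-17,0,0.68],
  [21,-21,0,0.85],
  [25,-25,0,1.02],
  [29,-29,0,1.19],
  [33,-33,0,1.36],
  [37,-38,0,1.5],
  [37,-38,0,1.5],
  [37,-38,0,1.5],
  [37,-38,0,1.5],
  [37,-38,0,1.5],
  [37,-38,0,1.5],
])

```text
clock: 8.48
position: [0.4709, 0.007, 0.3297]
ee_rot: [-2.995, -0.949, 0.0]
force: [-0.7, 0.8, -1.4]
width: 0.323
```

```bash
python3 - <<'E'
from h import *
s=arm.observe();print(s["clock"],s["position"],th(s),s["force"],s["width"]*91.8)
im=arm.get_image("wrist"); cv2.imwrite("pics/w5.png",im[:,:,::-1]);np.save("s5.npy",s,allow_pickle=True)
s2=arm.observe();print(s2["position"],th(s2))
E
```

```text
8.475 [0.47088607 0.00695587 0.32969289] 0.6140268784567414 [-0.69208553  0.84863975 -1.40042449] 29.665430318010433
[0.47088584 0.00695774 0.32968198] 0.6139056574070283
```

View pics/w5.png

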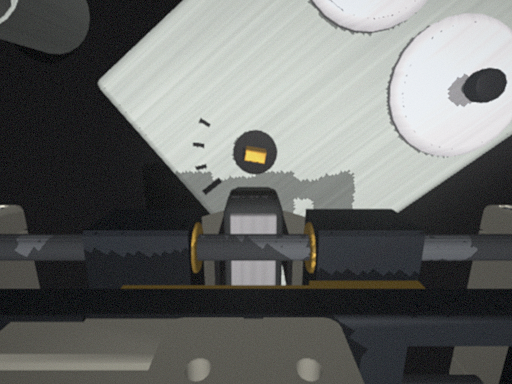

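The collar is at (255,151) and the tang lies across the picture. I'll work out the bias from the two headings.

```bash
python3 - <<'E'
from h import *
stem(cv2.imread("pics/w5.png"),.3297,(255,152),28)
L=[]
A=[];B=[]
for f,m in (("s3",(40.0,3.05)),("s4",(39.6,2.15)),("s5",None)):
    s=np.load(f+".npy",allow_pickle=True).item()
    if m is None:
        im=cv2.imread("pics/w5.png")
        import io,contextlib
        m=None
        sub=im[124:180,227:283].astype(int)
        d=((sub.max(2)<90)|((sub[:,:,2]-sub[:,:,0])>50)).astype(np.uint8)
        n,l,st,cc=cv2.connectedComponentsWithStats(d);k=l[28,28];c=cv2.findContours((l==k).astype(np.uint8),0,1)[0][0]
        q=np.array(cv2.fitEllipse(cv2.convexHull(c))[0])+[227,124];m=tplane(q,s["position"][2]-.105)[:2]*1e3
    Rm=R.from_rotvec(s["ee_rot"]).as_matrix()[:2,:2]
    A.append(np.hstack([np.eye(2),Rm]));B.append(s["position"][:2]*1e3+Rm@np.array(m));print(f,B[-1])
x=np.linalg.lstsq(np.vstack(A),np.hstack(B),rcond=None);print("stem,bias(meas-true)",x[0],x[1])
E
```

```text
gold px [255.03 154.84] tool mm [ 41.36   0.95 205.7 ] L [np.float64(14.2), np.float64(9.6)] ang -1.404 ray
top px [254.96 156.2 ] tool mm [ 40.76   0.9  203.7 ] L [np.float64(13.2), np.float64(7.2)] ang -1.394 ray
collar px [254.57 151.79] (42.41584014892578, 42.87143325805664) tool mm [ 40.94   0.74 224.7 ]
s3 [504.38315022  29.82460743]
s4 [504.06748066  30.0181684 ]
s5 [504.77932906  29.93894788]
stem,bias(meas-true) [ 5.04511607e+02  2.96324000e+01  3.95368789e-01 -9.61016120e-02] [0.06850114]
```

The bias is small (0.4, -0.1 mm). The stem is at (0.5045, 0.0296) with its tang at tool heading 2.015. Off is at heading 2.86, so the stem stands about 0.845 rad clockwise of off. Next I'll move over the stem, turned to match the tang.

>>> move_arm([
  [5,0,-5,-0.17],
  [10,0,-5,-0.35],
  [15,0,-5,-0.52],
  [20,0,-5,-0.7],
  [25,0,-5,-0.87],
  [30,0,-5,-1.05],
  [36,1,-5,-1.22],
  [40,1,-5,-1.4],
  [40.5,1,-3,-1.4],
  [40.5,1,0,-1.4],
  [40.5,1,0,-1.4],
  [40.5,1,0,-1.4],
  [40.5,1,0,-1.4],
])

```text
clock: 10.15
position: [0.5045, 0.0296, 0.3298]
ee_rot: [1.68, 2.655, 0.0]
force: [0.2, 0.6, -0.6]
width: 0.322
```

```bash
cat > st.py <<'E'
from h import *
s=arm.observe();Rm=R.from_rotvec(s["ee_rot"]).as_matrix()
d=np.array([.5045,.0296,.2927])-s["position"]
print("t",s["clock"],"pos",s["position"].round(4),"th",th(s).round(4),"F",s["force"].round(2),"M",s["ft_torque"].round(2),"w",round(s["width"]*91.8,2),"tool mm to home",(Rm.T@d*1e3).round(2),"tilt",Rm[:2,2].round(4))
E
python3 st.py
```

```text
t 10.15 pos [0.5045 0.0296 0.3298] th 2.0133 F [ 0.2   0.59 -0.59] M [ 0.   -0.14 -0.01] w 29.52 tool mm to home [4.000e-02 1.000e-02 3.712e+01] tilt [ 0.0002 -0.0001]
```

I'm right over the stem, so I'll lower gently to just above tang contact and check.

>>> move_arm([
  [0,0,5,0],
  [0,0,10,0],
  [0,0,14,0],
  [0,0,18,0],
  [0,0,20,0],
  [0,0,21,0],
  [0,0,21,0],
])

```text
clock: 11.02
position: [0.5045, 0.0296, 0.3088]
ee_rot: [-1.679, -2.655, 0.0]
force: [-1.0, 0.1, 0.0]
width: 0.323
```

```bash
python3 st.py; python3 - <<'E'
from h import *
im=arm.get_image("scene")[:,:,::-1]; cv2.imwrite("pics/sc6.png",cv2.resize(im[130:240,200:340],None,fx=5,fy=5,interpolation=cv2.INTER_CUBIC))
E
```

```text
t 11.025 pos [0.5045 0.0296 0.3088] th 2.0137 F [-0.97  0.12  0.05] M [ 0.07  0.01 -0.02] w 29.68 tool mm to home [ 0.02  0.02 16.09] tilt [-0. -0.]
```

View pics/sc6.png

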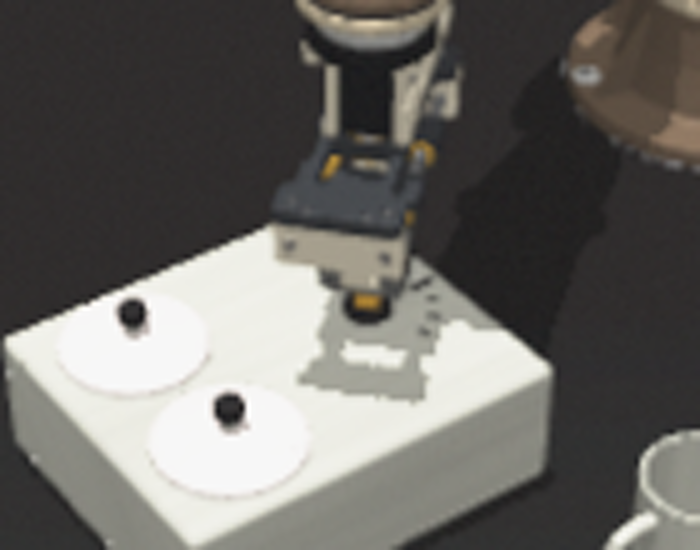

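The scene crop shows the knob held over the collar, with brass still visible below it at (368,300); contact force is nil. I'll step down in small moves, watching the force.

>>> move_arm([
  [0,0,1,0],
  [0,0,2,0],
  [0,0,3,0],
  [0,0,4,0],
  [0,0,4,0],
])

```text
clock: 11.7
position: [0.5043, 0.0297, 0.3045]
ee_rot: [-1.679, -2.655, 0.0]
force: [-2.4, 1.4, 2.9]
width: 0.321
```

```bash
python3 st.py
```

```text
t 11.7 pos [0.5043 0.0297 0.3045] th 2.014 F [-2.39  1.41  2.91] M [0.44 0.59 0.04] w 29.43 tool mm to home [-0.24  0.16 11.84] tilt [-0.0007  0.0002]
```

>>> move_arm([
  [0.4,-0.3,0,0],
  [0.4,-0.3,1,0],
  [0.4,-0.3,2,0],
  [0.4,-0.3,2,0],
])

```text
clock: 12.2
position: [0.5041, 0.0298, 0.3027]
ee_rot: [-1.679, -2.655, -0.0]
force: [-3.3, 1.8, 3.5]
width: 0.32
```

```bash
python3 st.py
```

```text
t 12.2 pos [0.5041 0.0298 0.3027] th 2.0138 F [-3.31  1.82  3.48] M [ 0.5   0.56 -0.  ] w 29.41 tool mm to home [-0.39  0.28 10.01] tilt [0.     0.0001]
```

>>> move_arm([
  [0.4,-0.3,0,0],
  [0.8,-0.6,0,0],
  [0.8,-0.6,0,0],
  [0.8,-0.6,0,0],
])

```text
clock: 12.7
position: [0.5033, 0.0302, 0.3027]
ee_rot: [1.679, 2.655, 0.0]
force: [-0.6, 1.9, 0.0]
width: 0.324
```

```bash
python3 st.py
```

```text
t 12.7 pos [0.5033 0.0302 0.3027] th 2.0137 F [-0.59  1.91  0.02] M [ 0.44 -0.08  0.01] w 29.72 tool mm to home [-1.09  0.82  9.97] tilt [0.0002 0.0001]
```

The vertical force dropped to zero 4 mm below the crosswise-contact height, so the tang has entered the slot. I'll keep going down.

>>> move_arm([
  [0.3,0,1,0],
  [0.3,0,2,0],
  [0.3,0,3,0],
  [0.3,0,4,0],
  [0.3,0,4,0],
])

```text
clock: 13.32
position: [0.503, 0.0304, 0.2986]
ee_rot: [-1.679, -2.655, 0.0]
force: [0.1, -0.1, -0.4]
width: 0.325
```

```bash
python3 st.py
```

```text
t 13.325 pos [0.503  0.0304 0.2986] th 2.0136 F [ 0.12 -0.13 -0.44] M [ 0.06 -0.1   0.03] w 29.85 tool mm to home [-1.3   0.99  5.91] tilt [-0.0002 -0.0002]
```

>>> move_arm([
  [0,0,1.5,0],
  [0,0,3,0],
  [0,0,4,0],
  [0,0,5,0],
  [0,0,5.5,0],
  [0,0,5.5,0],
])

```text
clock: 14.08
position: [0.5031, 0.0305, 0.2932]
ee_rot: [-1.679, -2.655, 0.0]
force: [-0.1, -0.8, -1.6]
width: 0.331
```

```bash
python3 st.py
```

```text
t 14.075 pos [0.5031 0.0305 0.2932] th 2.0137 F [-0.08 -0.76 -1.57] M [ 0.03 -0.12  0.  ] w 30.38 tool mm to home [-1.41  0.92  0.49] tilt [-0. -0.]
```

Nearly home with no load. I'll press a little to find the collar.

>>> move_arm([
  [0,0,0.5,0],
  [0,0,1,0],
  [0,0,1,0],
])

```text
clock: 14.45
position: [0.5031, 0.0305, 0.2927]
ee_rot: [1.679, 2.655, -0.0]
force: [-1.9, -0.6, 5.9]
width: 0.329
```

```bash
python3 st.py
```

```text
t 14.45 pos [0.5031 0.0305 0.2927] th 2.0137 F [-1.91 -0.65  5.88] M [-0.08  0.3   0.02] w 30.16 tool mm to home [-1.47  0.89 -0.05] tilt [ 0.0003 -0.0003]
```

Home: z is at the predicted height with 5.9 N on the collar. I'll ease off slightly and turn counterclockwise in stages, watching the forces.

>>> move_arm([
  [0,0,-0.6,0],
  [0,0,-0.6,-0.06],
  [0,0,-0.6,-0.13],
  [0,0,-0.6,-0.2],
  [0,0,-0.6,-0.28],
  [0,0,-0.6,-0.28],
])

```text
clock: 15.2
position: [0.5026, 0.0303, 0.2927]
ee_rot: [-1.293, -2.862, 0.001]
force: [-4.3, -1.2, 3.3]
width: 0.324
```

```bash
python3 st.py
```

```text
t 15.2 pos [0.5026 0.0303 0.2927] th 2.2931 F [-4.28 -1.16  3.27] M [-0.13  0.79 -0.02] w 29.77 tool mm to home [-1.79  1.   -0.03] tilt [-0.0015 -0.0004]
```

>>> move_arm([
  [0.2,-0.6,0,0],
  [0.2,-0.6,0,-0.07],
  [0.2,-0.6,0,-0.15],
  [0.2,-0.6,0,-0.22],
  [0.2,-0.6,0,-0.28],
  [0.2,-0.6,0,-0.28],
])

```text
clock: 15.95
position: [0.5021, 0.0299, 0.2927]
ee_rot: [-0.882, -3.014, 0.002]
force: [-4.6, -1.7, 3.2]
width: 0.322
```

```bash
python3 st.py
```

```text
t 15.95 pos [0.5021 0.0299 0.2927] th 2.572 F [-4.63 -1.67  3.2 ] M [-0.44  0.87 -0.08] w 29.6 tool mm to home [-2.16  1.04 -0.  ] tilt [-0.0011 -0.0007]
```

>>> move_arm([
  [0.4,-0.6,0,0],
  [0.4,-0.6,0,-0.07],
  [0.4,-0.6,0,-0.14],
  [0.4,-0.6,0,-0.2],
  [0.4,-0.6,0,-0.26],
  [0.4,-0.6,0,-0.26],
])

```text
clock: 16.7
position: [0.5017, 0.0294, 0.2927]
ee_rot: [-0.485, -3.104, 0.001]
force: [-3.7, -3.9, 1.8]
width: 0.328
```

```bash
python3 st.py
```

```text
t 16.7 pos [0.5017 0.0294 0.2927] th 2.8316 F [-3.72 -3.88  1.78] M [-0.74  0.58 -0.09] w 30.08 tool mm to home [-2.59  0.99 -0.02] tilt [-0.0005 -0.0006]
```

>>> move_arm([
  [0.2,-0.6,0,0],
  [0.2,-0.6,0,-0.03],
  [0.2,-0.6,0,-0.06],
  [0.2,-0.6,0,-0.06],
])

```text
clock: 17.2
position: [0.5015, 0.0292, 0.2927]
ee_rot: [-0.388, -3.118, 0.0]
force: [-1.3, -4.4, -1.5]
width: 0.325
```

```bash
python3 st.py; python3 - <<'E'
from h import *
s=arm.observe();print(s["position"],th(s))
im=arm.get_image("wrist"); cv2.imwrite("pics/w7.png",im[:,:,::-1])
E
```

```text
t 17.2 pos [0.5015 0.0292 0.2927] th 2.8941 F [-1.3  -4.42 -1.53] M [-0.79  0.05 -0.07] w 29.8 tool mm to home [-2.81  1.08  0.03] tilt [-0.     -0.0002]
[0.50150834 0.02924647 0.29272857] 2.8940772805311763
```

View pics/w7.png

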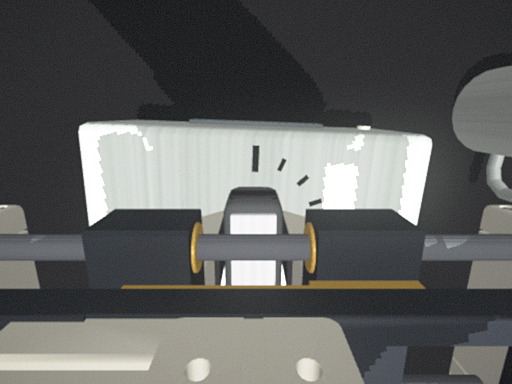

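The knob's end points at the long off mark at (256,158). Mz is only the 0.07 N m friction, so the slot's slack may leave the stem just short of the stop. I'll turn slightly further and relieve the side force.

>>> move_arm([
  [-0.1,-0.5,0,0],
  [-0.1,-0.5,0,-0.015],
  [-0.1,-0.5,0,-0.03],
  [-0.1,-0.5,0,-0.03],
])

```text
clock: 17.75
position: [0.5014, 0.029, 0.2928]
ee_rot: [0.341, 3.123, 0.0]
force: [-1.0, -2.4, -4.2]
width: 0.326
```

```bash
python3 st.py
```

```text
t 17.75 pos [0.5014 0.029  0.2928] th 2.9241 F [-1.02 -2.36 -4.21] M [-0.36 -0.02 -0.01] w 29.94 tool mm to home [-2.86  1.22  0.09] tilt [0.     0.0002]
```

>>> move_arm([
  [0,-0.2,0.5,0],
  [0,-0.2,0.6,-0.02],
  [0,-0.2,0.6,-0.04],
  [0,-0.2,0.6,-0.04],
])

```text
clock: 18.25
position: [0.5015, 0.029, 0.2927]
ee_rot: [0.277, 3.129, 0.0]
force: [-2.8, -2.0, 5.0]
width: 0.324
```

```bash
python3 st.py
```

```text
t 18.25 pos [0.5015 0.029  0.2927] th 2.965 F [-2.76 -2.02  5.02] M [-0.29  0.54 -0.13] w 29.76 tool mm to home [-2.89  1.17 -0.03] tilt [ 0.0006 -0.    ]
```

Mz has risen to 0.13 N m, 0.1 rad past nominal off. That is the slot's slack plus the stop, so the stem is at off. I'll back off within the slack and release.

>>> move_arm([
  [0,0,-0.4,0.03],
  [0,0,-0.4,0.07],
  [0,0,-0.4,0.07],
])

```text
clock: 18.62
position: [0.5016, 0.029, 0.2927]
ee_rot: [0.389, 3.117, 0.001]
force: [0.7, 0.0, -0.7]
width: 0.328
```

```bash
python3 st.py
```

```text
t 18.625 pos [0.5016 0.029  0.2927] th 2.8932 F [ 0.66  0.   -0.75] M [ 0.08 -0.11 -0.03] w 30.11 tool mm to home [-2.71  1.28 -0.01] tilt [0.0006 0.0004]
```

>>> move_arm([
  [0,0,0,0],
  [0,0,0,0],
  [0,0,0,0],
  [0,0,0,0],
  [0,0,0,0],
  [0,0,0,0],
], grip=75)

```text
clock: 19.38
position: [0.5014, 0.0287, 0.2926]
ee_rot: [0.388, 3.117, -0.0]
force: [0.9, -0.2, 0.4]
width: 0.816
```

>>> move_arm([
  [0,0,-15,0],
  [0,0,-45,0],
  [0,0,-85,0],
  [0,0,-130,0],
  [0,0,-150,0],
  [0,0,-150,0],
  [0,0,-150,0],
  [0,0,-150,0],
])

```text
clock: 20.38
position: [0.5011, 0.0286, 0.4417]
ee_rot: [-0.388, -3.116, 0.0]
force: [-0.3, -0.3, -0.2]
width: 0.815
```

```bash
python3 - <<'E'
from h import *
s=arm.observe();print(s["clock"],s["position"],th(s),s["width"]*91.8)
im=arm.get_image("wrist"); cv2.imwrite("pics/w8.png",im[:,:,::-1]);np.save("s8.npy",s,allow_pickle=True)
im=arm.get_image("scene")[:,:,::-1]; cv2.imwrite("pics/sc8.png",im)
E
```

```text
20.375 [0.50106939 0.02858367 0.44167617] 2.8938571269124456 74.78634756976412
```

View pics/w8.png

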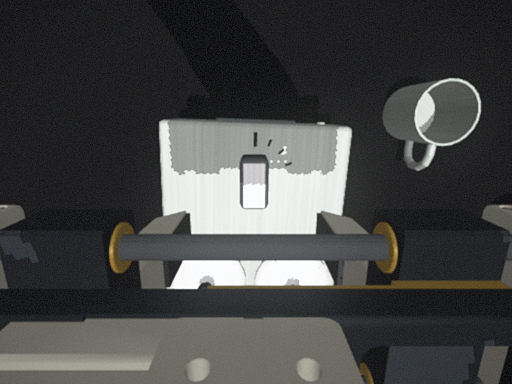

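View pics/sc8.png

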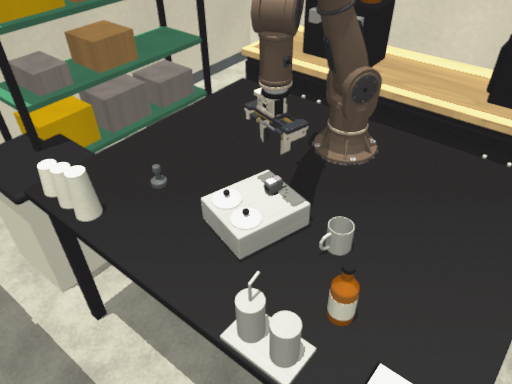

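In the wrist view the knob stands at (254,182), in line with the off mark at (255,139). In the scene view the pitcher, tamper and syrup are where they were. One last angle and place check.

```bash
python3 - <<'E'
from h import *
s=np.load("s8.npy",allow_pickle=True).item();im=cv2.imread("pics/w8.png");t=th(s)
for b in ((244,186,266,207),):
    r,c=rect(im,(236,184,272,215),245)
g=cv2.cvtColor(im,cv2.COLOR_BGR2GRAY)
# insert sides per row
P=[]
for v in range(166,204,2):
    row=g[v,238:272].astype(int);d=np.diff(row);
    a=238+np.argmax(d[:17])+.5; b=238+17+np.argmin(d[17:])+.5; P.append([(a+b)/2,v])
P=np.array(P);print(P[:,0])
Q=np.array([tplane(q,s["position"][2]-.149) for q in P]);k=np.polyfit(Q[:,0],Q[:,1],1);print("knob angle vs tool",np.arctan(k[0]),"theta",t-np.arctan(k[0]))
m=np.zeros(im.shape[:2],np.uint8);m[128:152,249:262]=im[128:152,249:262].max(2)<90
M=cv2.moments(m,True);q=(M['m10']/M['m00'],M['m01']/M['m00']);o=tplane(q,s["position"][2]-.1)*1e3;print("mark",q,o,"stem=mark-42 ->",o[0]-42, "knob y",Q[:,1].mean()*1e3)
top=cv2.imwrite("pics/t8.png",arm.get_image("top")[:,:,::-1])
a=cv2.imread("pics/t8.png");b=cv2.imread("pics/top0.png");d=cv2.absdiff(a,b).max(2)>40
for n,(x0,y0,x1,y1) in dict(pitcher=(120,200,160,250),tamper=(358,165,390,195),syrup=(65,130,115,175)).items():print(n,d[y0:y1,x0:x1].sum())
E
```

```text
[254.  254.  254.  253.5 253.5 253.5 253.5 253.5 253.5 253.5 254.  253.5
 253.5 253.5 253.5 253.5 253.5 253.5 253.5]
knob angle vs tool 0.009218951685094658 theta 2.884638175227351
mark (255.0, 139.0) [ 38.1868551    3.57371896 341.67617125] stem=mark-42 -> -3.813144900087849 knob y 1.9311703524258212
pitcher 8
tamper 0
syrup 0
```

```bash
python3 -c "
from cell import arm
print(arm.sign_off())"
```

```text
the job is handed in; nothing more can be done
None
```

The thermostat knob is back on its stem, turned counterclockwise to off and released. I handed the job in at about 20.5 s; sign-off gives no verdict.

- **Grip and alignment:** I gripped the knob across its 30 mm width. From three wrist views I measured the stem at (0.5045, 0.0296), about 0.845 rad clockwise of off. I matched the knob to that angle before lowering it, so it went over the flats without needing a search turn.
- **Pressing on:** It first caught with about 3.5 N upward and 3.8 N sideways. After a shift of about 1 mm it dropped freely and came to rest on the collar at the predicted height, with 5.9 N, the highest reading.
- **Turning to off:** I turned it in stages until the turning moment rose from about 0.07 to 0.13 N m, about 0.1 rad past nominal off. I took that rise to be the stop and did not confirm it any other way. I then backed off within the slot's slack, opened the jaws and lifted clear.

**Last checks:**
- The knob lies 0.02 rad from off and points at the long off mark.
- The gripper is 150 mm clear of it, with no force reading.
- Comparing the top picture before and after, the tamper and syrup show no change. The pitcher area differs by 8 pixels, which looks like shadow rather than movement.

**Disagreements:** My stem position was about 1.7 mm off where the tang actually entered the slot. The tool also had to drift about 2 mm while turning, so the knob was probably held slightly off-centre. The final wrist view would put the stem axis about 4 mm off the tool axis. I put these down to camera and grip offset. I did not measure the released knob's height or centring again, so both rest on the collar contact.

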